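# Spent oil filter into the waste bin, flap eased shut

### The job

Put the spent oil filter (the short pleated paper cartridge with steel end caps) into the grey oily-waste bin whose flap stands open. Then bring the flap down by its grip until it is fully shut, easing it against its spring all the way: do not let it slam. Leave the filter in the bin and let go of the flap.

Things in the scene. Friction and masses are not known exactly. Their poses are not given: they have to be found in the camera images.
- filter_mid (a point): Spent oil filter: upright cylinder 50 mm in diameter, 64 mm tall, pleated paper body with steel end caps, about 0.12 kg, standing loose on the bench. This point is its centre, half-way up (32 mm above the bench). It changes places with a grease jar and an oil bottle.
- bin: Grey sheet-steel waste bin fixed to the bench, outside 170 mm (its x) by 180 mm (its y) by 110 mm high, walls and floor 4 mm, open top. Origin at the centre of its underside, z up. Its front faces its own -x, roughly towards the robot; the flap's hinge runs along its own y on the rear (+x) top edge, at x = +85 mm, z = 113 mm.
- flap (a joint): Flap angle, rad: 0 shut (level on the rim), 1.62 furthest open (just past upright at the rear edge). A sprung catch holds it open at about 1.5; a pull of about 3 N at the grip towards the front frees it (clear of the catch below 1.1). From there spring and weight pull it shut (3 to 4 N at the grip, up to 8 N leaving the catch); it slams if let go, even near the end.
- flap_grip (a point): Centre of the black grip on the flap's free edge: cylinder 24 mm in diameter, 36 mm long, parallel to the hinge, on a 14 mm wide stem, 45 mm beyond the flap's edge, 215 mm from the hinge axis. Pinched from above over its flat ends (36 mm, along the bin's y) it pivots between the fingers. In the bin's frame: shut x = -130 mm, z = 113 mm; held open about x = +70 mm, z = 327 mm.
Mind the look-alikes: they are no part of the job. Leave any red look-alike of the part that bears filter_mid alone.

How it is judged:
By the outcome, as a careful person would: the job done as asked, in the order asked, and still so for the second after the job is handed in, with the robot touching nothing.
It also fails if it takes over 64 s, if anything falls off the work surface, if the arm or the gripper's body presses on something with over 40 N, if the wrist force passes 120 N, or if a joint passes its speed limit or range.

### The arm

A 6-joint arm with a two-finger parallel gripper is mounted at the origin on the work surface. World frame = base frame: x ahead of the robot, y to its left, z up, the work surface at z = 0. Lengths are in mm, angles in rad, forces in N, time in s.
With the tool pointing down it reaches from about 375 to 925 mm from the base axis. Payload 5.7 kg.
Tool frame: the origin (TCP) lies at the very end of the fingers, on their centre line; the grasp point (between the pads) lies 19 mm behind it (arm.hold_point_z is the distance from the TCP to the grasp point, in mm); x points along the fingers, y is the direction in which the jaws open and shut, and the axes are right-handed (so a half turn about x gives the same grasp; the last joint's range is limited). The gripper opens to 85 mm and grips with 20 to 120 N. Pads are 22 mm wide; open, the fingers measure 114 mm over their backs; the gripper's body (76 mm by 85 mm) begins 54 mm behind the grasp point. The pads swing forward as they close: fully open they stand 13 mm farther back than shut.
Start: joints at [-1.324, 0.359, 1.51, -0, 1.272, -0.115], TCP at [212.358, -561.13, 231.267] pointing down, gripper open.
Joint ranges: [-2.97, 2.97], [-1.01, 2.36], [0.21, 2.38], [-0.96, 4.11], [0.2, 2.71], [-2.98, 2.98]. Speed limits (rad/s): [2.39, 2.39, 3.14, 3.14, 3.14, 3.14].

### API

Orientations are given as a rotation vector (axis times angle).
In Python, from station import get_obs, viewer, order, models, arm gives the robot as it stands.
- The arm moves only by the tool apply_moves, never from a script. Its argument "targets" is a list of rows, each a list of 3 entries, a list of its own where there are three numbers: the shift along the tool's x, y, z each as a share of 2.5 cm, from -1 to 1, then the turn, a rotation vector about the tool's x, y, z each as a share of 0.15 rad, from -1 to 1, then the gripper's target within -1 to 1 (fully open at 1, half-way at 0, shut at -1). A call has 1 to 12 rows; each row shifts and turns the commanded pose from where the row before left it, along the tool's axes as they then stand; what a row does not reach is not made up. A row lasts 1/10 s, in which the tool goes at most 50 mm and 8.59 degrees, less where a joint would pass 70% of its speed; a pose out of reach is approached as far as the arm can. A call with a number of a shift or a turn outside -1 to 1 is refused whole. A call with a gripper value outside its range is refused whole. The fingers move at their own pace and stop on an object; "newtons" is the grip in N (left out, the last holds). Time passes only in rows, so rows that do not move let the fingers close. It gives the time, the measured TCP pose, the force and the opening at its end, in the units of the state.
- get_obs(): the state, without advancing time (a new reading comes with each control period).
- viewer.get_image(name): name is "scene" or "top" or "wrist"; returns a dict with "img" (384x512x3 uint8, blue, green, red), "vfov" (degrees; the focal length in pixels is half the picture's height over the tangent of half this angle, whatever the lens; pixels are square), "cx", "cy" (the principal point, pixels), "position" and "rotation" of the camera in the world. Camera axes: x right, y down, z forward; pixel columns grow to the right and rows downward; lengths in mm; the calibration is good to about 2 mm. A picture is of the moment at which its call begins. There is no depth.
- order.job_done(): hands the job in, once; it reports no verdict.
Trained networks look in a picture, given as the dict that the camera call returned (one of the last four; its "shot" number tells which), for a name from the list of things; names that differ only in an ending like _2 or _b are one class to them, and where a whole thing is asked for, a point or a joint stands for the part that bears it (a point fixed in the world has none). Each returns a list of dicts, best first, with "score" (0 to 1); they miss things now and then, are a little off and sometimes report something else, mostly with a low value. They report only what shows in the picture. A call takes as long as a camera call. They do not tell look-alikes from the thing itself.
- models.search_frame(picture, name): "at" ([x, y, z] in mm, in the coordinates of the camera as it stood for that picture, good to about 4 mm: the middle of the surface that is visible of it).
- models.outline_of(picture, name): "mask" (384x512 bool, what is visible of it).
- models.tip_of(picture, name): "at" ([x, y, z] in mm, in the coordinates of the camera as it stood for that picture, good to about 4 mm: a listed point, or the origin of a listed thing).
The state is a dict: "clock": time; "joint_pos": joint angles; "joint_velocities": joint speeds; "tau": joint torques, N m; "tcp_pos": TCP position; "eef_rot": TCP orientation; "contact_force": force on the tool from outside, world axes, zero at the start; "moment": the same for the moment, N m; "width": opening from 0.0 (shut) to 1.0 (fully open).
Only numpy, scipy, OpenCV 4.12 (cv2) and the standard library are available. Lean on these libraries where they do the work, as an engineer would, in place of code of your own. Each camera call takes 0.05 s, during which the arm holds its last target. There are 200 camera calls.

## Working session

There is one attempt and no reset: what is moved stays moved. The work goes in short steps, Python scripts to look and compute and a tool call to move; the robot and the scene stay as the last step left them, time stands still between calls to the robot, and variables do not carry over. Pictures are saved under pics/ and viewed, about 8 in all and at most 12, crops included, and the job is handed in when it is done.

Besides the shell and the picture viewer there is one more tool, called by a JSON object that holds its "name" and its "arguments". apply_moves: Moves the arm, as the interface text tells. Its arguments: {"type":"object","properties":{"targets":{"type":"array","items":{"type":"array"}},"newtons":{"type":"number"}},"required":["targets"]}

```bash
mkdir -p pics; ls
cat > h.py <<'E'
import numpy as np, cv2
from scipy.spatial.transform import Rotation as R
from station import get_obs, viewer, order, models, arm
def w(p,at): return np.array(p["rotation"])@np.array(at)+np.array(p["position"])
def look(n,names,f="tip_of"):
    p=viewer.get_image(n)
    for a in names:
        for d in getattr(models,f)(p,a)[:4]:
            c=np.array(d["at"]);fl=192/np.tan(np.radians(p["vfov"]/2))
            print(n,a,round(d["score"],2),w(p,c).round(0),"px",[round(p["cx"]+fl*c[0]/c[2]),round(p["cy"]+fl*c[1]/c[2])])
    return p
E
python3 - <<'E'
from h import *
ims=[]
for n in("scene","top"):
    p=look(n,["filter_mid","bin","flap_grip"]);ims.append(p["img"]);print(np.shape(p["rotation"]),p["position"])
cv2.imwrite("pics/a.png",cv2.resize(np.vstack(ims),(512,768))[:, :] if 0 else cv2.resize(np.hstack(ims),(800,300)))
cv2.imwrite("pics/scene.png",ims[0]);cv2.imwrite("pics/top.png",ims[1])
o=get_obs();print(o)
E
```

```text
pics
scene filter_mid 0.91 [ 291. -513.  459.] px [253, 196]
scene filter_mid 0.87 [ 692. -113.  859.] px [173, 200]
scene filter_mid 0.77 [ 501. -304.  668.] px [211, 191]
scene bin 0.94 [  74. -731.  242.] px [314, 264]
scene flap_grip 0.57 [-153. -958.   15.] px [400, 107]
(3,) [ 379.94213848 -424.73773963  547.45205337]
top filter_mid 0.93 [ 948.  595. 1297.] px [218, 276]
top filter_mid 0.8 [ 783.  429. 1131.] px [211, 233]
top filter_mid 0.67 [500. 147. 849.] px [232, 195]
top bin 0.91 [ -70. -424.  279.] px [314, 166]
top flap_grip 0.58 [-313. -667.   35.] px [371, 80]
(3,) [471.95179391 118.56791273 820.76668608]
{'clock': 0.4, 'joint_pos': array([-1.32410099e+00,  3.58900476e-01,  1.51051522e+00, -7.54403275e-06,
        1.27251756e+00, -1.15137867e-01]), 'joint_velocities': array([ 0.00114324, -0.00172657, -0.00065859, -0.00039267, -0.00045804,
        0.00087907]), 'tau': array([-1.23738091e-04, -5.27015519e+01, -2.78618789e+01, -1.91724998e-04,
        5.92244367e-03, -3.17578565e-05]), 'tcp_pos': array([ 212.33548244, -561.05352079,  231.16295891]), 'eef_rot': array([ 2.02426656,  0.37062913, -2.02432744]), 'contact_force': array([-0.37695616, -1.08803066, -0.07565515]), 'moment': array([-0.00221547,  0.0306223 , -0.04462224]), 'width': 0.9968712633787195}
```

Rotation is a rotation vector; fix.

```bash
sed -i 's/np.array(p\["rotation"\])@/R.from_rotvec(p["rotation"]).as_matrix()@/' h.py
python3 - <<'E'
from h import *
ims=[]
for n in("scene","top"):
    p=look(n,["filter_mid","bin","flap_grip"]);ims.append(p["img"])
cv2.imwrite("pics/b.png",cv2.resize(np.hstack(ims),(800,300)))
cv2.imwrite("pics/scene.png",cv2.resize(ims[0],(768,576)));cv2.imwrite("pics/top.png",cv2.resize(ims[1],(768,576)))
print(R.from_rotvec(get_obs()["eef_rot"]).as_matrix().round(3), arm.hold_point_z)
E
```

```text
scene filter_mid 0.91 [432. 172.  33.] px [212, 191]
scene filter_mid 0.66 [518. 137.  30.] px [252, 195]
scene filter_mid 0.64 [345. 164.  33.] px [173, 200]
scene bin 0.71 [594. -56.  -1.] px [315, 265]
scene flap_grip 0.56 [671. -63. 326.] px [398, 107]
top filter_mid 0.79 [520. 133.  32.] px [231, 195]
top filter_mid 0.65 [347. 160.  32.] px [217, 275]
top filter_mid 0.57 [437. 176.  32.] px [211, 233]
top bin 0.73 [592. -58.   3.] px [314, 167]
top flap_grip 0.69 [667. -65. 331.] px [369, 82]
[[-0.     0.354 -0.935]
 [ 0.    -0.935 -0.354]
 [-1.    -0.     0.   ]] 18.700000000000003
```

View pics/scene.png

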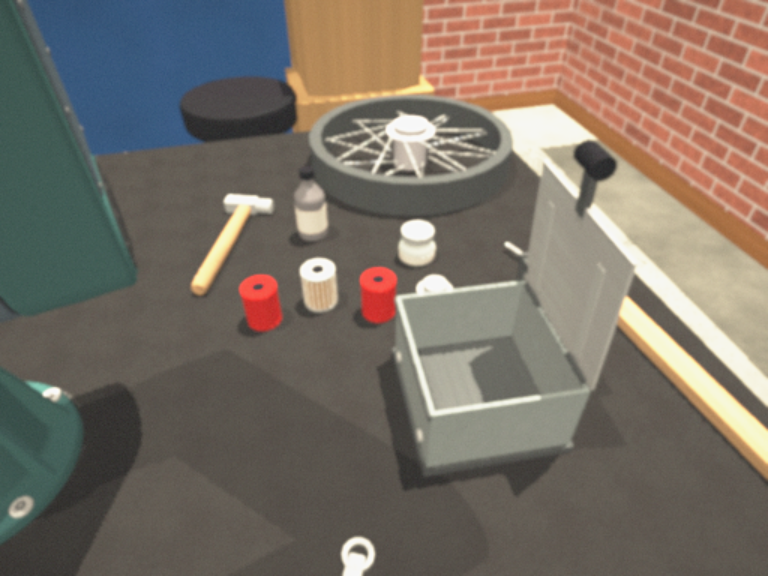

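View pics/top.png

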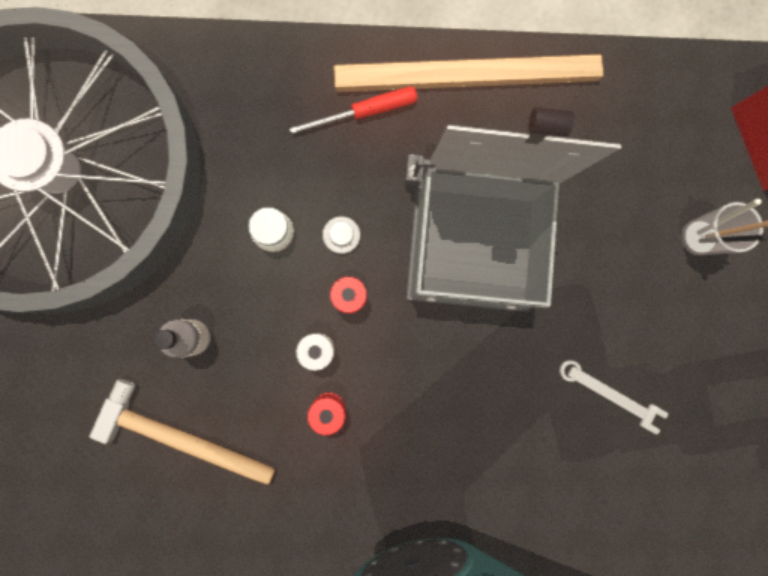

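Candidates in the scene picture (512x384 px): a white pleated filter at (212,191), red look-alikes at (173,200) and (252,195), a jar at about (278,162) and a bottle at about (207,140). The top view agrees. I choose the white pleated one, at about (434,174,32). The flap grip is at (669,-64,328) and the bin at (593,-57) with a yaw of about -0.1. I'll turn the jaws to the bin's y axis, which also keeps them clear of the red neighbours.

{"name": "apply_moves", "arguments": {"targets": [[[0, 0, 0], [0.77, 0, 0], 1], [[0, 0, 0], [0.77, 0, 0], 1], [[0, 0, 0], [0.77, 0, 0], 1], [[0, 0, 0], [0.77, 0, 0], 1]]}}

```text
clock: 1.2
tcp_pos: [212.4, -561.1, 231.3]
eef_rot: [-2.167, 0.114, 2.167]
contact_force: [-0.7, -0.2, -0.4]
width: 1.001
```

{"name": "apply_moves", "arguments": {"targets": [[[0, -1, -0.6], [0, 0, 0], 1], [[0, -1, -0.6], [0, 0, 0], 1], [[0, -1, -0.6], [0, 0, 0], 1], [[0, -1, -0.6], [0, 0, 0], 1], [[0, -1, -0.6], [0, 0, 0], 1], [[0, -1, -0.6], [0, 0, 0], 1], [[0, -1, -0.6], [0, 0, 0], 1], [[0, -1, -0.6], [0, 0, 0], 1], [[0, -1, -0.6], [0, 0, 0], 1], [[0, -1, -0.6], [0, 0, 0], 1], [[0, -1, -0.6], [0, 0, 0], 1], [[0, -1, -0.6], [0, 0, 0], 1]]}}

```text
clock: 2.4
tcp_pos: [422.1, -279.7, 231.5]
eef_rot: [-2.17, 0.109, 2.17]
contact_force: [0.2, -0.1, 0.5]
width: 1.0
```

{"name": "apply_moves", "arguments": {"targets": [[[0, -1, 0.07], [0, 0, 0], 1], [[0, -1, 0.07], [0, 0, 0], 1], [[0, -1, 0.07], [0, 0, 0], 1], [[0, -1, 0.07], [0, 0, 0], 1], [[0, -1, 0.07], [0, 0, 0], 1], [[0, -1, 0.07], [0, 0, 0], 1], [[0, -1, 0.07], [0, 0, 0], 1], [[0, -1, 0.07], [0, 0, 0], 1], [[0, -1, 0.07], [0, 0, 0], 1]]}}

```text
clock: 3.3
tcp_pos: [428.3, -54.2, 231.5]
eef_rot: [-2.17, 0.109, 2.169]
contact_force: [0.3, -0.1, 0.5]
width: 1.001
```

{"name": "apply_moves", "arguments": {"targets": [[[0, -1, 0.07], [0, 0, 0], 1], [[0, -1, 0.07], [0, 0, 0], 1], [[0, -1, 0.07], [0, 0, 0], 1], [[0, -1, 0.07], [0, 0, 0], 1], [[0, -1, 0.07], [0, 0, 0], 1], [[0, -1, 0.07], [0, 0, 0], 1], [[0, -1, 0.07], [0, 0, 0], 1], [[0, -1, 0.07], [0, 0, 0], 1], [[0, -1, 0.07], [0, 0, 0], 1], [[0, 0, 0], [0, 0, 0], 1]]}}

```text
clock: 4.3
tcp_pos: [435.4, 172.6, 231.6]
eef_rot: [-2.171, 0.105, 2.17]
contact_force: [0.6, 0.4, -1.0]
width: 0.999
```

```bash
cat >> h.py <<'E'
def totool(target):
    o=get_obs();m=R.from_rotvec(o["eef_rot"]).as_matrix()
    return (m.T@(np.array(target)-o["tcp_pos"])).round(1)
E
python3 - <<'E'
from h import *
p=look("wrist",["filter_mid"]);look("top",["filter_mid","flap_grip","bin"])
cv2.imwrite("pics/w1.png",p["img"])
print(R.from_rotvec(get_obs()["eef_rot"]).as_matrix().round(3))
q=viewer.get_image("top");m=models.outline_of(q,"bin")
print([ (d["score"],d["mask"].sum()) for d in m])
E
```

```text
wrist filter_mid 0.88 [438. 178.  31.] px [250, 161]
wrist filter_mid 0.8 [349. 158.  32.] px [275, 233]
wrist filter_mid 0.76 [515. 132.  36.] px [288, 84]
top filter_mid 0.5 [520. 132.  36.] px [232, 195]
top flap_grip 0.87 [670. -67. 329.] px [369, 81]
top bin 0.77 [591. -60.  -1.] px [315, 167]
[[-0.    -0.101 -0.995]
 [-0.    -0.995  0.101]
 [-1.     0.     0.   ]]
[(0.98, np.int64(12200))]
```

View pics/w1.png

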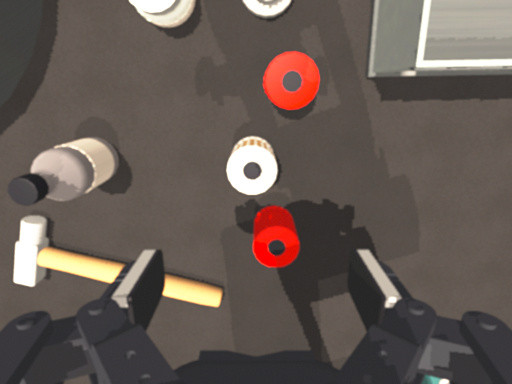

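The wrist picture shows the white pleated filter with its steel cap at (250,165), and the reds at (292,80) and (276,237). The jaw corridor is clear. I'll take (436,176) and descend.

Run:
```python
from h import *
print(totool([436,176,20])); p=viewer.get_image("wrist"); print(totool(p["position"]))
```

```text
[ 2.114e+02 -6.500e+00 -2.000e-01]
[-142.6    0.6  -79.1]
```

{"name": "apply_moves", "arguments": {"targets": [[[0, -0.26, 0], [0, 0, 0], 1], [[0.9, 0, 0], [0, 0, 0], 1], [[0.9, 0, 0], [0, 0, 0], 1], [[0.9, 0, 0], [0, 0, 0], 1], [[0.9, 0, 0], [0, 0, 0], 1], [[0.9, 0, 0], [0, 0, 0], 1], [[0.9, 0, 0], [0, 0, 0], 1], [[0.9, 0, 0], [0, 0, 0], 1], [[0.8, 0, 0], [0, 0, 0], 1], [[0.7, 0, 0], [0, 0, 0], 1], [[0.6, 0, 0], [0, 0, 0], 1], [[0, 0, 0], [0, 0, 0], 1]]}}

```text
clock: 5.95
tcp_pos: [434.7, 176.7, 19.8]
eef_rot: [-2.167, 0.11, 2.174]
contact_force: [-0.4, -0.2, 0.0]
width: 0.999
```

{"name": "apply_moves", "arguments": {"targets": [[[0, 0, 0], [0, 0, 0], -0.3], [[0, 0, 0], [0, 0, 0], -0.3], [[0, 0, 0], [0, 0, 0], -0.3], [[0, 0, 0], [0, 0, 0], -0.3], [[0, 0, 0], [0, 0, 0], -0.3], [[0, 0, 0], [0, 0, 0], -0.3], [[0, 0, 0], [0, 0, 0], -0.3], [[0, 0, 0], [0, 0, 0], -0.3]], "newtons": 30}}

```text
clock: 6.75
tcp_pos: [436.6, 177.0, 22.3]
eef_rot: [-2.172, 0.108, 2.168]
contact_force: [-0.6, 1.1, 6.5]
width: 0.572
```

{"name": "apply_moves", "arguments": {"targets": [[[-0.4, 0, 0], [0, 0, 0], -0.3], [[-0.8, 0, 0], [0, 0, 0], -0.3], [[-0.9, 0, 0], [0, 0, 0], -0.3], [[-0.9, 0, 0], [0, 0, 0], -0.3], [[-0.9, 0, 0], [0, 0, 0], -0.3], [[-0.9, 0, 0], [0, 0, 0], -0.3], [[-0.9, 0, 0], [0, 0, 0], -0.3], [[-0.9, 0, 0], [0, 0, 0], -0.3], [[-0.4, 0, 0], [0, 0, 0], -0.3], [[0, 0, 0], [0, 0, 0], -0.3]]}}

```text
clock: 7.75
tcp_pos: [436.6, 176.9, 197.9]
eef_rot: [-2.173, 0.108, 2.166]
contact_force: [-0.2, 0.1, -1.5]
width: 0.583
```

{"name": "apply_moves", "arguments": {"targets": [[[0, 0.5, -0.25], [0, 0, 0], -0.3], [[0, 0.85, -0.55], [0, 0, 0], -0.3], [[0, 0.9, -0.55], [0, 0, 0], -0.3], [[0, 0.9, -0.55], [0, 0, 0], -0.3], [[0, 0.9, -0.55], [0, 0, 0], -0.3], [[0, 0.9, -0.55], [0, 0, 0], -0.3], [[0, 0.9, -0.55], [0, 0, 0], -0.3], [[0, 0.9, -0.55], [0, 0, 0], -0.3], [[0, 0.9, -0.55], [0, 0, 0], -0.3], [[0, 0.7, -0.5], [0, 0, 0], -0.3], [[0, 0.37, -0.3], [0, 0, 0], -0.3], [[0, 0, 0], [0, 0, 0], -0.3]]}}

```text
clock: 8.95
tcp_pos: [549.7, -55.4, 195.1]
eef_rot: [-2.167, 0.111, 2.17]
contact_force: [-0.3, 0.1, -2.1]
width: 0.58
```

Run:
```python
from h import *
p=look("scene",["filter_mid","bin","flap_grip"]);q=look("wrist",["filter_mid","bin","flap_grip"])
cv2.imwrite("pics/c.png",cv2.resize(np.hstack([p["img"],q["img"]]),(800,300)))
print(totool([551,-54,48]),get_obs()["tcp_pos"])
```

```text
scene filter_mid 0.74 [545. -57. 200.] px [300, 191]
scene filter_mid 0.6 [520. 136.  28.] px [253, 196]
scene filter_mid 0.58 [347. 163.  33.] px [173, 200]
scene bin 0.62 [593. -55.   2.] px [315, 264]
scene flap_grip 0.8 [674. -63. 325.] px [400, 108]
wrist filter_mid 0.85 [515. 130.  31.] px [84, 219]
wrist filter_mid 0.51 [349. 154.  32.] px [101, 348]
wrist bin 0.93 [596. -53.   4.] px [251, 120]
[148.4   0.8  -1.9] [549.20528798 -53.09580619 196.40917864]
```

View pics/c.png

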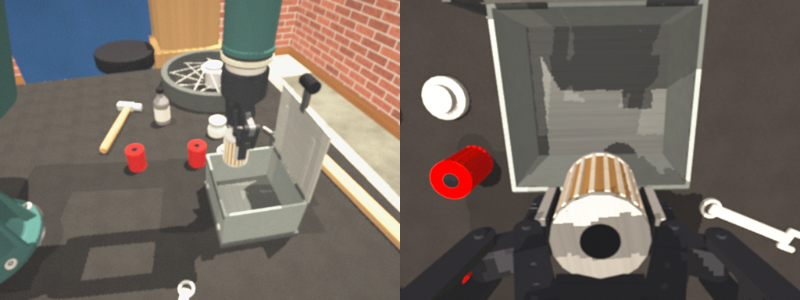

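The filter is held, and in the left half of the picture it hangs over the front half of the bin. The flap stands clear, so I'll lower it.

{"name": "apply_moves", "arguments": {"targets": [[[0.4, 0, -0.2], [0, 0, 0], -0.3], [[0.6, 0, 0], [0, 0, 0], -0.3], [[0.6, 0, 0], [0, 0, 0], -0.3], [[0.6, 0, 0], [0, 0, 0], -0.3], [[0.6, 0, 0], [0, 0, 0], -0.3], [[0.6, 0, 0], [0, 0, 0], -0.3], [[0.6, 0, 0], [0, 0, 0], -0.3], [[0.6, 0, 0], [0, 0, 0], -0.3], [[0.6, 0, 0], [0, 0, 0], -0.3], [[0.6, 0, 0], [0, 0, 0], -0.3], [[0.2, 0, 0], [0, 0, 0], -0.3], [[0, 0, 0], [0, 0, 0], -0.3]]}}

```text
clock: 10.55
tcp_pos: [553.9, -54.1, 45.3]
eef_rot: [-2.168, 0.108, 2.172]
contact_force: [-0.5, 0.2, -1.1]
width: 0.581
```

{"name": "apply_moves", "arguments": {"targets": [[[0, 0, 0], [0, 0, 0], 0.6], [[0, 0, 0], [0, 0, 0], 0.6], [[0, 0, 0], [0, 0, 0], 0.6], [[0, 0, 0], [0, 0, 0], 0.6], [[0, 0, 0], [0, 0, 0], 0.6]]}}

```text
clock: 11.05
tcp_pos: [554.8, -54.4, 46.7]
eef_rot: [-2.171, 0.109, 2.169]
contact_force: [-0.4, -0.9, 0.5]
width: 0.805
```

{"name": "apply_moves", "arguments": {"targets": [[[-0.5, 0, 0], [0, 0, 0], 0.6], [[-0.9, 0, 0], [0, 0, 0], 0.6], [[-1, 0, 0], [0, 0, 0], 0.6], [[-1, 0, 0], [0, 0, 0], 0.6], [[-1, 0, 0], [0, 0, 0], 0.6], [[-1, 0, 0], [0, 0, 0], 0.6], [[-1, 0, 0], [0, 0, 0], 0.6], [[-1, 0, 0], [0, 0, 0], 0.6], [[-1, 0, 0], [0, 0, 0], 0.6], [[-0.5, 0, 0], [0, 0, 0], 0.6], [[0, 0, 0], [0, 0, 0], 0.6]]}}

```text
clock: 12.15
tcp_pos: [555.7, -54.6, 271.3]
eef_rot: [-2.175, 0.11, 2.165]
contact_force: [-0.3, 0.1, 0.1]
width: 0.801
```

{"name": "apply_moves", "arguments": {"targets": [[[-0.5, 0, 0], [0, 0, 0], 0.6], [[-1, 0, 0], [0, 0, 0], 0.6], [[-1, 0, 0], [0, 0, 0], 0.6], [[-1, 0, 0], [0, 0, 0], 0.6], [[-1, 0, 0], [0, 0, 0], 0.6], [[-0.7, 0, 0], [0, 0, 0], 0.6], [[0, 0, 0], [0, 0, 0], 0.6], [[0, 0, 0], [0, 0, 0], 0.6]]}}

```text
clock: 12.95
tcp_pos: [554.1, -54.3, 397.8]
eef_rot: [-2.168, 0.108, 2.172]
contact_force: [0.8, -0.3, -0.7]
width: 0.805
```

Run:
```python
from h import *
q=look("wrist",["filter_mid","bin","flap_grip"]);look("top",["filter_mid","bin","flap_grip"]);look("scene",["filter_mid","bin","flap_grip"])
cv2.imwrite("pics/d.png",q["img"])
print(totool([670,-64.5,400]),get_obs()["tcp_pos"])
```

```text
wrist filter_mid 0.95 [515. 129.  30.] px [148, 174]
wrist filter_mid 0.92 [349. 158.  32.] px [151, 264]
wrist filter_mid 0.89 [553. -54.  36.] px [256, 140]
wrist bin 0.62 [598. -53.   3.] px [252, 110]
wrist flap_grip 0.56 [670. -57. 331.] px [240, 22]
top filter_mid 0.93 [520. 133.  36.] px [231, 195]
top filter_mid 0.91 [349. 162.  32.] px [217, 274]
top filter_mid 0.8 [555. -51.  34.] px [314, 181]
top bin 0.59 [594. -58.   3.] px [315, 166]
top flap_grip 0.65 [671. -68. 328.] px [370, 80]
scene filter_mid 0.97 [547. -59.  33.] px [294, 260]
scene filter_mid 0.87 [344. 163.  32.] px [172, 201]
scene filter_mid 0.77 [520. 135.  30.] px [253, 196]
scene bin 0.86 [593. -56.  -0.] px [315, 265]
scene flap_grip 0.77 [671. -63. 326.] px [398, 107]
[  -1.2   -1.4 -115.9] [554.51480716 -54.33402362 398.77730559]
```

View pics/d.png

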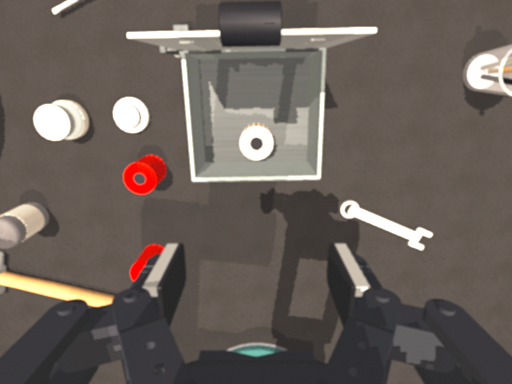

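The filter stands upright in the bin at px (256,140), world (553,-54,35). The grip is at px (251,22), world (670,-64.5,328). Next I go above the grip and check.

{"name": "apply_moves", "arguments": {"targets": [[[0, 0, -0.3], [0, 0, 0], 0.6], [[0, 0, -0.6], [0, 0, 0], 0.6], [[0, 0, -0.8], [0, 0, 0], 0.6], [[0, 0, -0.8], [0, 0, 0], 0.6], [[0, 0, -0.8], [0, 0, 0], 0.6], [[0, -0.05, -0.8], [0, 0, 0], 0.6], [[0, 0, -0.54], [0, 0, 0], 0.6], [[0, 0, 0], [0, 0, 0], 0.6], [[0, 0, 0], [0, 0, 0], 0.6]]}}

```text
clock: 14.45
tcp_pos: [670.1, -64.7, 398.3]
eef_rot: [-2.169, 0.108, 2.171]
contact_force: [0.4, 0.6, 0.3]
width: 0.799
```

Run:
```python
from h import *
q=look("wrist",["flap_grip"])
cv2.imwrite("pics/e.png",q["img"])
print(totool([670,-64.5,308]),get_obs()["tcp_pos"])
for P in([670,-64.5,328],[670,-46.5,328],[670,-82.5,328]):
    c=R.from_rotvec(q["rotation"]).inv().apply(np.array(P)-q["position"]);f=192/np.tan(np.radians(q["vfov"]/2));print(q["cx"]+f*c[0]/c[2],q["cy"]+f*c[1]/c[2])
```

```text
wrist flap_grip 0.92 [669. -60. 331.] px [249, 207]
[90.9 -0.1 -0.5] [669.51045065 -64.6066686  398.89107246]
255.07235073948297 204.10010744763576
229.99994616274492 206.49666747748466
280.2695469142716 201.69161914201925
```

View pics/e.png

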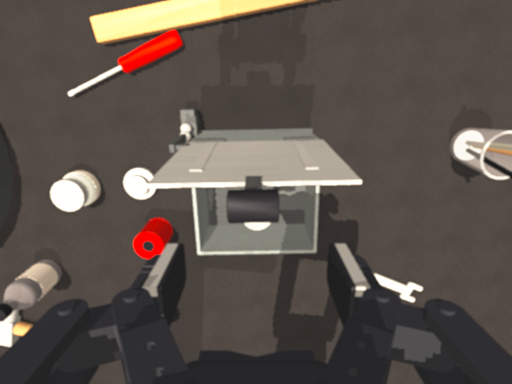

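The grip lies at px (227–280, 206), centred between the fingers as predicted, so I descend and pinch it.

{"name": "apply_moves", "arguments": {"targets": [[[0.4, 0, 0], [0, 0, 0], 0.6], [[0.6, 0, 0], [0, 0, 0], 0.6], [[0.6, 0, 0], [0, 0, 0], 0.6], [[0.6, 0, 0], [0, 0, 0], 0.6], [[0.6, 0, 0], [0, 0, 0], 0.6], [[0.5, 0, 0], [0, 0, 0], 0.6], [[0.3, 0, 0], [0, 0, 0], 0.6], [[0, 0, 0], [0, 0, 0], 0.6]]}}

```text
clock: 15.35
tcp_pos: [669.2, -64.5, 307.4]
eef_rot: [-2.167, 0.108, 2.172]
contact_force: [-0.1, -0.4, -0.3]
width: 0.801
```

{"name": "apply_moves", "arguments": {"targets": [[[0, 0, 0], [0, 0, 0], -0.6], [[0, 0, 0], [0, 0, 0], -0.6], [[0, 0, 0], [0, 0, 0], -0.6], [[0, 0, 0], [0, 0, 0], -0.6], [[0, 0, 0], [0, 0, 0], -0.6], [[0, 0, 0], [0, 0, 0], -0.6], [[0, 0, 0], [0, 0, 0], -0.6], [[0, 0, 0], [0, 0, 0], -0.6]], "newtons": 45}}

```text
clock: 16.15
tcp_pos: [670.9, -62.7, 310.4]
eef_rot: [-2.172, 0.104, 2.167]
contact_force: [0.5, 6.6, 2.2]
width: 0.411
```

Run:
```python
from h import *
o=get_obs();print(o["tcp_pos"],o["contact_force"],o["width"])
q=look("scene",["flap_grip"]);look("top",["flap_grip"])
cv2.imwrite("pics/f.png",q["img"])
# rows for arc: tool-frame steps (x down, z = -binx) per waypoint
th=np.linspace(1.53,0,52);g=np.c_[113+215*np.sin(th),-(85-215*np.cos(th))]
print(np.c_[th[1:],(-np.diff(g[:,0])/25),np.diff(g[:,1])/25].round(2).tolist())
```

```text
[670.91443066 -62.66464933 310.40151525] [0.47291008 6.62083405 2.18991704] 0.4114490324608403
scene flap_grip 0.89 [673. -63. 324.] px [399, 108]
top flap_grip 0.92 [668. -68. 332.] px [371, 81]
[[1.5, 0.01, 0.26], [1.47, 0.02, 0.26], [1.44, 0.03, 0.26], [1.41, 0.04, 0.26], [1.38, 0.05, 0.25], [1.35, 0.05, 0.25], [1.32, 0.06, 0.25], [1.29, 0.07, 0.25], [1.26, 0.08, 0.25], [1.23, 0.08, 0.24], [1.2, 0.09, 0.24], [1.17, 0.1, 0.24], [1.14, 0.1, 0.24], [1.11, 0.11, 0.23], [1.08, 0.12, 0.23], [1.05, 0.12, 0.23], [1.02, 0.13, 0.22], [0.99, 0.14, 0.22], [0.96, 0.14, 0.21], [0.93, 0.15, 0.21], [0.9, 0.16, 0.2], [0.87, 0.16, 0.2], [0.84, 0.17, 0.19], [0.81, 0.18, 0.19], [0.78, 0.18, 0.18], [0.75, 0.19, 0.18], [0.72, 0.19, 0.17], [0.69, 0.2, 0.17], [0.66, 0.2, 0.16], [0.63, 0.21, 0.16], [0.6, 0.21, 0.15], [0.57, 0.22, 0.14], [0.54, 0.22, 0.14], [0.51, 0.22, 0.13], [0.48, 0.23, 0.12], [0.45, 0.23, 0.12], [0.42, 0.23, 0.11], [0.39, 0.24, 0.1], [0.36, 0.24, 0.09], [0.33, 0.24, 0.09], [0.3, 0.25, 0.08], [0.27, 0.25, 0.07], [0.24, 0.25, 0.07], [0.21, 0.25, 0.06], [0.18, 0.25, 0.05], [0.15, 0.25, 0.04], [0.12, 0.26, 0.03], [0.09, 0.26, 0.03], [0.06, 0.26, 0.02], [0.03, 0.26, 0.01], [0.0, 0.26, 0.0]]
```

View pics/f.png

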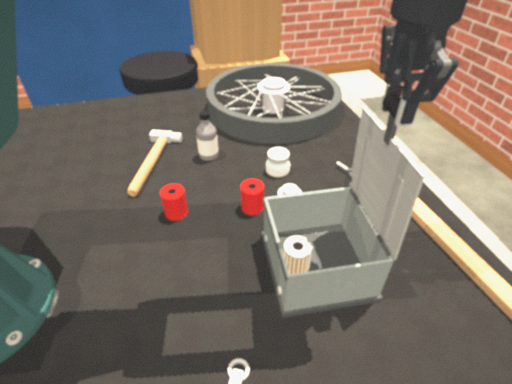

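The grip is pinched (opening 35 mm), and the filter is visible in the bin at (297,255). Now I swing the flap along its arc, checking the force after each batch.

{"name": "apply_moves", "arguments": {"targets": [[[0.01, 0, 0.15], [0, 0, 0], -0.6], [[0.01, 0, 0.26], [0, 0, 0], -0.6], [[0.02, 0, 0.26], [0, 0, 0], -0.6], [[0.03, 0, 0.26], [0, 0, 0], -0.6], [[0.04, 0, 0.26], [0, 0, 0], -0.6], [[0.05, 0, 0.25], [0, 0, 0], -0.6]]}}

```text
clock: 16.95
tcp_pos: [635.4, -59.8, 306.2]
eef_rot: [-2.174, 0.105, 2.166]
contact_force: [1.2, 4.6, 2.0]
width: 0.413
```

{"name": "apply_moves", "arguments": {"targets": [[[0.05, 0, 0.25], [0, 0, 0], -0.6], [[0.06, 0, 0.25], [0, 0, 0], -0.6], [[0.07, 0, 0.25], [0, 0, 0], -0.6], [[0.08, 0, 0.25], [0, 0, 0], -0.6], [[0.08, 0, 0.24], [0, 0, 0], -0.6], [[0.09, 0, 0.24], [0, 0, 0], -0.6]]}}

```text
clock: 17.55
tcp_pos: [596.7, -56.4, 294.1]
eef_rot: [-2.169, 0.106, 2.17]
contact_force: [-1.2, 5.6, 0.5]
width: 0.411
```

{"name": "apply_moves", "arguments": {"targets": [[[0.1, 0, 0.24], [0, 0, 0], -0.6], [[0.1, 0, 0.24], [0, 0, 0], -0.6], [[0.11, 0, 0.23], [0, 0, 0], -0.6], [[0.12, 0, 0.23], [0, 0, 0], -0.6], [[0.12, 0, 0.23], [0, 0, 0], -0.6], [[0.13, 0, 0.22], [0, 0, 0], -0.6]]}}

```text
clock: 18.15
tcp_pos: [562.4, -53.7, 276.6]
eef_rot: [-2.17, 0.108, 2.17]
contact_force: [1.3, 5.1, -3.0]
width: 0.416
```

Run:
```python
from h import *
q=look("scene",["flap_grip"]);look("top",["flap_grip"])
cv2.imwrite("pics/g.png",q["img"]);o=get_obs();print(o["tcp_pos"],o["contact_force"],o["moment"])
```

```text
scene flap_grip 0.92 [568. -55. 291.] px [321, 137]
top flap_grip 0.84 [562. -60. 298.] px [358, 159]
[562.37344825 -53.70823296 276.65439323] [ 0.20444281  5.7733167  -5.04696827] [ 0.70490022 -0.17694765  0.41603381]
```

View pics/g.png

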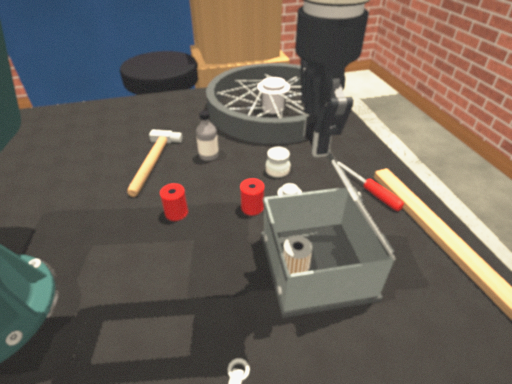

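The flap is following: its edge shows at (345–390, 165–250), and the grip measures (565,-57,294), which matches the TCP. I'll continue.

{"name": "apply_moves", "arguments": {"targets": [[[0.14, 0, 0.22], [0, 0, 0], -0.6], [[0.14, 0, 0.21], [0, 0, 0], -0.6], [[0.15, 0, 0.21], [0, 0, 0], -0.6], [[0.16, 0, 0.2], [0, 0, 0], -0.6], [[0.16, 0, 0.2], [0, 0, 0], -0.6], [[0.17, 0, 0.19], [0, 0, 0], -0.6], [[0.18, 0, 0.19], [0, 0, 0], -0.6], [[0.18, 0, 0.18], [0, 0, 0], -0.6]]}}

```text
clock: 19.15
tcp_pos: [522.4, -50.3, 244.8]
eef_rot: [-2.17, 0.11, 2.171]
contact_force: [-0.9, 1.7, -1.9]
width: 0.415
```

{"name": "apply_moves", "arguments": {"targets": [[[0.19, 0, 0.18], [0, 0, 0], -0.6], [[0.19, 0, 0.17], [0, 0, 0], -0.6], [[0.2, 0, 0.17], [0, 0, 0], -0.6], [[0.2, 0, 0.16], [0, 0, 0], -0.6], [[0.21, 0, 0.16], [0, 0, 0], -0.6], [[0.21, 0, 0.15], [0, 0, 0], -0.6], [[0.22, 0, 0.14], [0, 0, 0], -0.6], [[0.22, 0, 0.14], [0, 0, 0], -0.6]]}}

```text
clock: 19.95
tcp_pos: [491.0, -47.6, 203.6]
eef_rot: [-2.171, 0.11, 2.171]
contact_force: [-2.9, -5.1, -1.1]
width: 0.414
```

Run:
```python
from h import *
look("scene",["flap_grip"]);look("top",["flap_grip","bin"])
o=get_obs();print(o["tcp_pos"],o["contact_force"],o["width"])
```

```text
scene flap_grip 0.62 [499. -48. 218.] px [269, 183]
[490.99332134 -47.58055351 203.61951106] [-3.29686139 -5.57236918 -1.33000653] 0.4119165230412184
```

{"name": "apply_moves", "arguments": {"targets": [[[0.22, 0, 0.13], [0, 0, 0], -0.6], [[0.23, 0, 0.12], [0, 0, 0], -0.6], [[0.23, 0, 0.12], [0, 0, 0], -0.6], [[0.23, 0, 0.11], [0, 0, 0], -0.6], [[0.24, 0, 0.1], [0, 0, 0], -0.6], [[0.24, 0, 0.09], [0, 0, 0], -0.6], [[0.24, 0, 0.09], [0, 0, 0], -0.6], [[0.25, 0, 0.08], [0, 0, 0], -0.6]]}}

```text
clock: 21.0
tcp_pos: [470.3, -45.9, 156.6]
eef_rot: [-2.171, 0.111, 2.171]
contact_force: [-2.9, -7.0, -1.1]
width: 0.413
```

{"name": "apply_moves", "arguments": {"targets": [[[0.2, 0, 0.05], [0, 0, 0], -0.6], [[0.2, 0, 0.05], [0, 0, 0], -0.6], [[0.2, 0, 0.05], [0, 0, 0], -0.6], [[0.2, 0, 0.04], [0, 0, 0], -0.6], [[0.2, 0, 0.04], [0, 0, 0], -0.6], [[0.2, 0, 0.03], [0, 0, 0], -0.6], [[0.15, 0, 0.02], [0, 0, 0], -0.6], [[0.15, 0, 0.02], [0, 0, 0], -0.6]]}}

```text
clock: 21.8
tcp_pos: [462.4, -45.2, 119.0]
eef_rot: [-2.17, 0.11, 2.173]
contact_force: [-4.3, -8.7, -1.3]
width: 0.413
```

{"name": "apply_moves", "arguments": {"targets": [[[0.1, 0.02, 0.01], [0, 0, 0], -0.6], [[0.1, 0.02, 0.01], [0, 0, 0], -0.6], [[0.1, 0.02, 0], [0, 0, 0], -0.6], [[0.1, 0.02, 0.01], [0, 0, 0], -0.6], [[0.1, 0.02, 0], [0, 0, 0], -0.6], [[0.08, 0, 0], [0, 0, 0], -0.6], [[0.08, 0, 0], [0, 0, 0], -0.6]]}}

```text
clock: 22.5
tcp_pos: [461.0, -45.2, 102.5]
eef_rot: [-2.167, 0.107, 2.171]
contact_force: [-3.9, 2.4, -0.8]
width: 0.41
```

{"name": "apply_moves", "arguments": {"targets": [[[0.04, 0, 0], [0, 0, 0], -0.6], [[0.04, 0, 0], [0, 0, 0], -0.6], [[0.04, 0, 0], [0, 0, 0], -0.6], [[0.04, 0, 0], [0, 0, 0], -0.6], [[0.04, 0, 0], [0, 0, 0], -0.6], [[0, 0, 0], [0, 0, 0], -0.6]]}}

```text
clock: 23.1
tcp_pos: [460.9, -45.2, 97.5]
eef_rot: [-2.167, 0.107, 2.172]
contact_force: [-5.0, 2.5, -1.3]
width: 0.411
```

{"name": "apply_moves", "arguments": {"targets": [[[0.04, 0, 0], [0, 0, 0], -0.6], [[0.04, 0, 0], [0, 0, 0], -0.6], [[0.04, 0, 0], [0, 0, 0], -0.6], [[0, 0, 0], [0, 0, 0], -0.6]]}}

```text
clock: 23.5
tcp_pos: [460.9, -45.3, 94.7]
eef_rot: [-2.167, 0.107, 2.172]
contact_force: [-6.5, 3.1, 2.2]
width: 0.412
```

{"name": "apply_moves", "arguments": {"targets": [[[0.04, 0, 0], [0, 0, 0], -0.6], [[0.04, 0, 0], [0, 0, 0], -0.6], [[0, 0, 0], [0, 0, 0], -0.6]]}}

```text
clock: 23.8
tcp_pos: [460.9, -45.3, 93.5]
eef_rot: [-2.167, 0.107, 2.171]
contact_force: [-8.6, 4.1, 13.7]
width: 0.414
```

The upward force jumped to 14 N, so the flap is seated on the rim. I'll press slightly more, then look before letting go.

{"name": "apply_moves", "arguments": {"targets": [[[0.03, 0, 0], [0, 0, 0], -0.6], [[0, 0, 0], [0, 0, 0], -0.6], [[0, 0, 0], [0, 0, 0], -0.6]]}}

```text
clock: 24.1
tcp_pos: [460.9, -45.3, 93.2]
eef_rot: [-2.167, 0.107, 2.171]
contact_force: [-8.7, 4.1, 16.0]
width: 0.412
```

Run:
```python
from h import *
q=look("scene",["flap_grip"]);look("top",["flap_grip","bin"])
cv2.imwrite("pics/i.png",q["img"]);o=get_obs();print(o["tcp_pos"],o["contact_force"],o["width"])
```

```text
scene flap_grip 0.84 [469. -46. 111.] px [250, 235]
top bin 0.66 [591. -59.   1.] px [315, 167]
[460.9481015  -45.28960141  93.20031177] [-9.7955398   3.22505029 16.50580419] 0.41615444479004204
```

View pics/i.png

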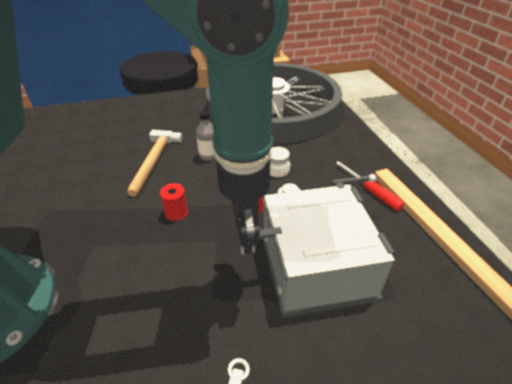

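The flap lies level on the rim, with its lid at (265–390, 190–265). Now I release it and rise straight up.

{"name": "apply_moves", "arguments": {"targets": [[[0, 0, 0], [0, 0, 0], 0.6], [[0, 0, 0], [0, 0, 0], 0.6], [[0, 0, 0], [0, 0, 0], 0.6], [[0, 0, 0], [0, 0, 0], 0.6], [[0, 0, 0], [0, 0, 0], 0.6], [[0, 0, 0], [0, 0, 0], 0.6]]}}

```text
clock: 24.95
tcp_pos: [462.2, -46.3, 92.2]
eef_rot: [-2.17, 0.109, 2.17]
contact_force: [0.3, -0.8, 0.1]
width: 0.796
```

{"name": "apply_moves", "arguments": {"targets": [[[-0.3, 0, 0], [0, 0, 0], 0.6], [[-0.6, 0, 0], [0, 0, 0], 0.6], [[-0.8, 0, 0], [0, 0, 0], 0.6], [[-1, 0, 0], [0, 0, 0], 0.6], [[-1, 0, 0], [0, 0, 0], 0.6], [[-1, 0, 0], [0, 0, 0], 0.6], [[-1, 0, 0], [0, 0, 0], 0.6], [[-1, 0, 0], [0, 0, 0], 0.6], [[-0.5, 0, 0], [0, 0, 0], 0.6], [[0, 0, 0], [0, 0, 0], 0.6], [[0, 0, 0], [0, 0, 0], 0.6]]}}

```text
clock: 26.05
tcp_pos: [461.9, -46.2, 272.3]
eef_rot: [-2.17, 0.109, 2.17]
contact_force: [-0.3, -0.1, -0.4]
width: 0.798
```

Run:
```python
from h import *
look("scene",["flap_grip","filter_mid"]);look("top",["flap_grip","filter_mid"]);q=look("wrist",["flap_grip"])
cv2.imwrite("pics/j.png",q["img"]);o=get_obs();print(o["tcp_pos"],o["contact_force"],o["width"])
```

```text
scene flap_grip 0.79 [467. -46. 111.] px [249, 235]
scene filter_mid 0.67 [521. 136.  29.] px [254, 196]
top flap_grip 0.72 [465. -47. 114.] px [321, 222]
top flap_grip 0.2 [592. -59.   0.] px [315, 167]
top filter_mid 0.96 [349. 160.  34.] px [217, 274]
top filter_mid 0.75 [521. 134.  32.] px [231, 195]
wrist flap_grip 0.81 [467. -44. 115.] px [253, 167]
[461.87383491 -46.21390045 271.8169235 ] [-0.57159528  0.11400239  0.92909756] 0.8003549514332836
```

View pics/j.png

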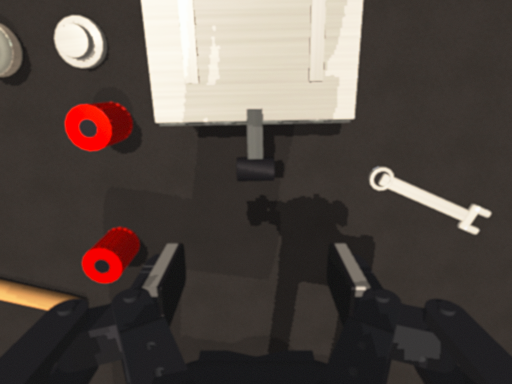

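The flap is shut, with the grip free at px (256,168), z about 113. The reds haven't moved and the gripper is clear. I'm handing the job in.

```bash
python3 -c "
from station import order; print(order.job_done())"
```

```text
the job is handed in; nothing more can be done
None
```

The filter is in the bin and the flap is shut. I set the white pleated filter inside, let go about 20 mm above the floor, and saw it standing upright before closing the flap. I then pinched the grip over its flat ends and guided the flap down its arc for about 7.5 s, at about 10–15 mm/s over the last stretch. It met the rim at about 16 N, and only then did I let go.

**Last checks:**
- **Flap:** the released grip reads z = 111–115 mm (shut is 113) in all three cameras, and the lid looks level.
- **Gripper:** it is about 160 mm above the grip, and the wrist force is about zero.
- **Other objects:** both red look-alikes are where they stood at the start.
- **Time:** the robot's clock was at about 26 s when I handed in.

No check failed. The filter can't be seen under the shut lid, so its place rests on the pictures taken before and during the closing. While the flap was held there was a sideways force of up to about 9 N, from an offset of about 2 mm, which I corrected on the way down.

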